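Seat the orange-capped sample and start the run

TASK

The sample cup with the orange cap is not seated in the carousel: press it gently straight down on its cap with the fingertips until it is fully home, then press the green start button on the console all the way down and let it come up again. Grip and lift nothing, and leave the other cups, the other buttons and everything else on the bench alone, even cups that stand raised.

Things in the scene. Friction and masses are not known exactly. Their poses are not given: they have to be found in the camera images.
- cup_orange (a joint): how far the sample cup with the ORANGE cap is pressed down, m: 0 = standing 25 mm proud, 0.025 = fully home on its stop (rigid). It starts 17 to 25 mm above home, slides straight down in its place in the carousel with about 4 N of friction (no spring) and stays where it is left
- cup_orange_top (a point): centre of the flat top of the orange cap (cap 42 mm across, 14 mm tall; whitish cup below it 40 mm across). Height of this point: 135 mm above the table when the cup is home, 25 mm more at joint 0. Its z axis points up. Nothing in the carousel stands higher than 160 mm
- start_green (a joint): travel of the green start button, m: 0 = up, 0.006 = fully down; springs back; fully down takes 5 N
- start_green_top (a point): centre of the top of the green button (round, 28 mm across) when up; it is pressed straight down. It and the red and yellow ones stand 60 mm apart in a row on the console, in any order
- key_red (a joint): travel of the red button, m (same kind); leave alone
- key_red_top (a point): centre of the top of the red button
- key_yellow (a joint): travel of the yellow button, m (same kind); leave alone
- key_yellow_top (a point): centre of the top of the yellow button
- carousel: round two-deck beige sample carousel, 280 mm across, fixed, aluminium basin below, teal hub 110 mm high in the middle. Origin: centre of its underside on the table. Eight places lie 45 degrees apart on a circle of 95 mm radius, five hold cups
- console: low white control console, 110 x 200 x 30 mm, fixed, with the three buttons in a row along its y axis. Origin: centre of its underside
- cup_blue: sample cup like the orange one, but with a blue cap, in another place of the carousel, raised or home; leave alone. Origin: centre of its underside, 95 mm below the cap's top
- cup_white: sample cup like the orange one, but with a white cap, in another place of the carousel, raised or home; leave alone. Origin: centre of its underside, 95 mm below the cap's top
- cup_purple: sample cup like the orange one, but with a purple cap, in another place of the carousel, raised or home; leave alone. Origin: centre of its underside, 95 mm below the cap's top
- cup_green: sample cup like the orange one, but with a green cap, in another place of the carousel, raised or home; leave alone. Origin: centre of its underside, 95 mm below the cap's top
- spare_cup_a: loose open whitish cup, 42 mm across, 80 mm tall, standing on the table; leave alone. Origin: centre of its underside
- spare_cup_b: a second loose open whitish cup, same size; leave alone. Origin: centre of its underside
- amber_bottle: loose amber bottle with a red cap, 72 mm across, 150 mm tall, beyond the console; leave alone. Origin: centre of its underside
- salt_jar: loose white jar with a blue lid, 60 mm across, 70 mm tall, to the left of the carousel; leave alone. Origin: centre of its underside
- spatula: loose lab spatula, 180 mm long, lying flat on the table to the right of the console; leave alone

How it is judged:
On the way, in this order (a step that is already met when the one before it is completed fails the run):
1. the orange-capped cup is pressed home (within 3.5 mm) (value of joint cup_orange above 0.0215 m), for 0.1 s.
2. the green start button is pressed down (at least 4.5 of its 6 mm) (value of joint start_green above 0.0045 m), for 0.05 s.
At the end, for the whole second after the job is handed in: The orange cup is home within 3.5 mm, the green button has come up again (below 2 mm), the red and yellow buttons are up, the other cups lie within 3 mm and the loose things within 10 mm of where they started (value of joint cup_orange above 0.0215 m and value of joint each of start_green, key_red, key_yellow below 0.002 m and distance of each of cup_blue, cup_white, cup_purple, cup_green from where it was at the start of the episode below 0.003 m and distance of each of spare_cup_a, spare_cup_b, amber_bottle, salt_jar, spatula from where it was at the start of the episode below 0.01 m); the robot touches nothing.
It fails at once if the start button is pressed while the orange cup is not home (value of joint start_green above 0.003 m and not (value of joint cup_orange above 0.0215 m)).
It fails at once if the orange cup is pulled up, or the fingers reach down around the orange cup as if to grip it (value of joint cup_orange below -0.004 m or (z of the grasp point in the frame of cup_orange_top below 0.005 m and horizontal distance between the grasp point and cup_orange_top below 0.03 m)).
It fails at once if the orange cup or the start button is pushed harder than 40 N (contact force between any of the fingers, the arm and cup_orange above 40 N or contact force between any of the fingers, the arm and start_green above 40 N).
It fails at once if another cup of the carousel is moved by over 3 mm or touched with over 2 N, or the red or the yellow button is pressed ((distance of any of cup_blue, cup_white, cup_purple, cup_green from where it was at the start of the episode above 0.003 m or contact force between any of the fingers, the arm and cup_blue above 2 N or contact force between any of the fingers, the arm and cup_white above 2 N or contact force between any of the fingers, the arm and cup_purple above 2 N or contact force between any of the fingers, the arm and cup_green above 2 N) or value of joint any of key_red, key_yellow above 0.002 m).
It fails at once if a loose bystander is moved by over 10 mm (distance of any of spare_cup_a, spare_cup_b, amber_bottle, salt_jar, spatula from where it was at the start of the episode above 0.01 m).
It also fails if it takes over 38 s, if anything falls off the work surface, if the arm or the gripper's body presses on something with over 40 N, if the wrist force passes 120 N, or if a joint passes its speed limit or range.

ROBOT

A 7-joint arm with a two-finger parallel gripper is mounted at the origin on the work surface. World frame = base frame: x ahead of the robot, y to its left, z up, the work surface at z = 0. Lengths are in m, angles in rad, forces in N, time in s.
With the tool pointing down it reaches from about 0.4 to 0.875 m from the base axis. Payload 4.4 kg.
Tool frame: the origin (TCP) lies midway between the tips of the shut fingers; the grasp point (between the pads) lies 19 mm behind it (grip_point_offset is the distance from the TCP to the grasp point, in m); z points along the fingers, y is the line along which they close (so a half turn about z gives the same grasp; the last joint's range is limited). The gripper opens to 85 mm and grips with 20 to 120 N. Pads are 22 mm wide; open, the fingers measure 114 mm over their backs; the gripper's body (76 mm by 85 mm) begins 54 mm behind the grasp point. The pads swing forward as they close: fully open they stand 13 mm farther back than shut.
Start: joints at [-1.277, 0.628, 0.038, 1.517, -0.027, 0.996, -0.02], TCP at [0.229, 0.608, 0.231] pointing down, gripper open.
Joint ranges: [-3.06, 3.06], [-0.37, 2.12], [-1.25, 1.32], [0.18, 2.47], [-1.1, 4.24], [0.23, 1.98], [-2.94, 2.94]. Speed limits (rad/s): [2.57, 2.57, 3.14, 3.14, 3.14, 3.14, 3.14].

INTERFACE

Orientations are given as a rotation vector (axis times angle).
In Python, from cell import * gives the robot as it stands.
- The arm moves only by the tool send_rows, never from a script. Its argument "plan" is a list that holds one entry, the list of rows, each a list of 5 numbers: the shift along the tool's x, y, z in cm, then the turn about the tool's z in units of 5 degrees (1.0 is 5 degrees), then the closure, from 0 (fully open) to 1 (shut). A call has 1 to 10 rows; each row is the pose to reach, as a shift and turn from the pose commanded when the call began, along the tool's axes at that moment; what a row does not reach only later rows make up. A row lasts 1/10 s, in which the tool goes at most 50 mm and 8.59 degrees, less where a joint would pass 70% of its speed; a pose out of reach is approached as far as the arm can. A call with a gripper value outside its range is refused whole. The fingers move at their own pace and stop on an object; the grip force is fixed at half the most. Time passes only in rows, so rows that repeat a pose let the fingers close. It gives the time, the measured TCP pose, the force, the opening and the grip force at its end, in the units of the state.
- get_obs(): the state, without advancing time (a new reading comes with each control period).
- grab_frame(name): name is "scene" or "top" or "wrist"; returns the picture (420x560x3 uint8, blue, green, red); there is no depth.
- camera_info(name): a dict with "vertical_fov" (degrees; the focal length in pixels is half the picture's height over the tangent of half this angle, whatever the lens; pixels are square), "cx", "cy" (the principal point, pixels), "k1" (the pictures are not rectified: a ray, as slopes to the right and down, at radius r is drawn at 1 + k1 r^2 times it, then the intrinsics apply), "rvec" (rotation vector, rad) and "tvec" (3), from world to camera coordinates, as OpenCV has them; the wrist camera has in their place "hand_eye" (4x4, takes a point from camera to tool coordinates, whose origin is the TCP and whose axes are the flange's). Camera axes: x right, y down, z forward; pixel columns grow to the right and rows downward; lengths in m; the calibration is good to about 2 mm. A picture is of the moment at which its call begins: read the wrist's pose just before it. camera_info takes no time and is no camera call.
- finish_job(): hands the job in; it is judged then, once.
The state is a dict: "clock": time; "q": joint angles; "joint_vel": joint speeds; "tau": joint torques, N m; "tool_pos": TCP position; "tcp_rot": TCP orientation; "contact_force": force on the tool from outside, world axes, zero at the start; "torque": the same for the moment, N m; "finger_gap": finger opening in m; "gripper_force": force on a finger pad.
Only numpy, scipy, OpenCV 4.12 (cv2) and the standard library are available. Lean on these libraries where they do the work, as an engineer would, in place of code of your own. Each camera call takes 0.05 s, during which the arm holds its last target. There are 200 camera calls.

## Working session

There is one attempt and no reset: what is moved stays moved. The work goes in short steps, Python scripts to look and compute and a tool call to move; the robot and the scene stay as the last step left them, time stands still between calls to the robot, and variables do not carry over. Pictures are saved under pics/ and viewed, at most 10 in all, crops included, and the job is handed in when it is done.

Besides the shell and the picture viewer there is one more tool, called as name([rows], argument=value, ...), one row to a line, values as JSON. send_rows: Moves the arm, as the interface text tells. Its arguments: {"type":"object","properties":{"plan":{"type":"array"}},"required":["plan"]}

```bash
mkdir -p pics; python3 - <<'E'
from cell import *
import cv2
print({k:v for k,v in get_obs().items() if k in('clock','tool_pos','tcp_rot','contact_force','finger_gap')})
for n in("scene","top","wrist"): print(n,camera_info(n))
for n in("scene","top"): cv2.imwrite(f"pics/{n}0.png",grab_frame(n))
E
```

```text
{'clock': 0.0, 'tool_pos': array([0.22858496, 0.60781489, 0.23041438]), 'tcp_rot': array([-5.61958385e-01, -3.09059078e+00,  2.92077683e-03]), 'contact_force': array([-0.62888722, -0.39723936,  0.29663215]), 'finger_gap': 0.08530002247974577}
scene {'vertical_fov': 53.111189802658146, 'cx': 276.77862501240816, 'cy': 204.73117370862877, 'k1': 0.025091661821849392, 'rvec': array([ 1.97833238,  1.29296677, -0.55550556]), 'tvec': array([-0.21350049, -0.27337346,  1.64596131])}
top {'vertical_fov': 55.65431895668386, 'cx': 282.4104964513047, 'cy': 212.93908784589928, 'k1': -0.05480438738291305, 'rvec': array([ 2.1624152 , -2.10012047,  0.14330618]), 'tvec': array([-0.01819411,  0.59853234,  1.18882883])}
wrist {'vertical_fov': 65.42730618916369, 'cx': 280.3192605647373, 'cy': 212.0488991623305, 'k1': 0.025964103240427437, 'hand_eye': array([[-6.70094015e-04, -9.63192715e-01, -2.68810984e-01,
         6.66637370e-02],
       [ 9.99999775e-01, -6.52415346e-04, -1.55098408e-04,
         6.87627048e-04],
       [-2.59867546e-05, -2.68811027e-01,  9.63192936e-01,
        -1.41685112e-01],
       [ 0.00000000e+00,  0.00000000e+00,  0.00000000e+00,
         1.00000000e+00]])}
```

View pics/top0.png

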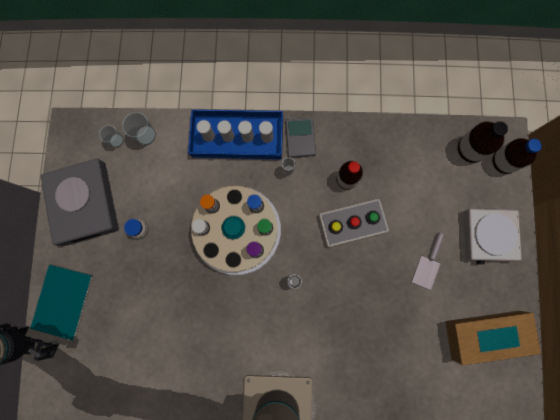

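View pics/scene0.png

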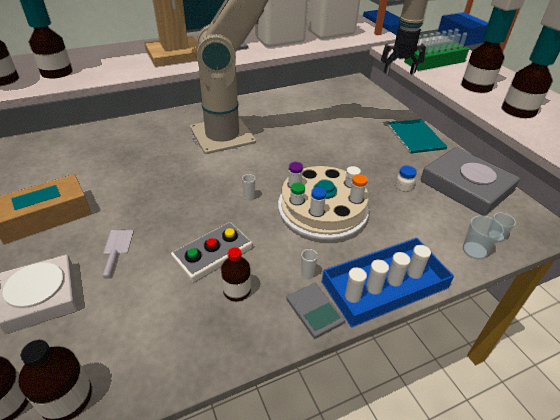

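The top view shows the orange cap at (207,202), with the white cup beside it at (200,227) and the blue one at (255,203). The green button is at (374,217), at the far right end of the console row, with red at (355,222) and yellow at (336,227). The scene view agrees: orange at (359,182), green at (193,255).

```bash
cat > h.py <<'E'
import cv2, numpy as np
from cell import *
from scipy.spatial.transform import Rotation as R
def ray(n,uv,obs=None):
    c=camera_info(n); f=210/np.tan(np.radians(c["vertical_fov"]/2))
    K=np.array([[f,0,c["cx"]],[0,f,c["cy"]],[0,0,1]])
    s=cv2.undistortPoints(np.array([[uv]],float),K,np.array([c["k1"],0,0,0,0]))[0,0]
    d=np.array([s[0],s[1],1])
    if "rvec" in c:
        M=cv2.Rodrigues(c["rvec"])[0]; return -M.T@c["tvec"],M.T@d
    T=R.from_rotvec(obs["tcp_rot"]).as_matrix(); H=c["hand_eye"]
    return obs["tool_pos"]+T@H[:3,3],T@H[:3,:3]@d
def plane(n,uv,z,obs=None):
    o,d=ray(n,uv,obs); return o+d*(z-o[2])/d[2]
def tri(r1,r2):
    (a,d),(b,e)=r1,r2
    t=np.linalg.lstsq(np.c_[d,-e],b-a,rcond=None)[0]
    p,q=a+t[0]*d,b+t[1]*e
    return (p+q)/2,np.linalg.norm(p-q)
HUE={"orange":(5,16),"green":(50,75),"blue":(105,122),"purple":(138,160),"yellow":(24,35),"red":(0,3)}
def blobs(im,col,amin=15,smin=150,vmin=50):
    h=cv2.cvtColor(im,cv2.COLOR_BGR2HSV); lo,hi=HUE[col]
    m=cv2.inRange(h,(lo,smin,vmin),(hi,255,255))
    n,_,st,ce=cv2.connectedComponentsWithStats(m)
    return [(ce[i].round(1).tolist(),st[i].tolist()) for i in range(1,n) if st[i,4]>=amin]
E
python3 - <<'E'
from h import *
for n in("scene","top"):
    im=cv2.imread(f"pics/{n}0.png")
    for c in HUE: print(n,c,[b for b in blobs(im,c) if 180<b[0][0]<400 and 140<b[0][1]<280])
E
```

```text
scene orange [([359.4, 180.1], [353, 174, 14, 13, 145])]
scene green [([297.6, 188.1], [291, 183, 14, 12, 128]), ([192.1, 252.7], [187, 249, 11, 9, 81])]
scene blue [([318.5, 192.9], [312, 187, 14, 13, 147])]
scene purple [([295.6, 167.1], [289, 162, 14, 11, 114])]
scene yellow [([229.2, 232.7], [224, 229, 11, 9, 71])]
scene red [([211.0, 242.1], [206, 238, 11, 10, 79]), ([234.0, 253.7], [228, 247, 13, 15, 157])]
top orange [([207.0, 201.5], [200, 195, 15, 14, 169])]
top green [([372.9, 216.6], [369, 213, 9, 9, 56]), ([263.9, 225.9], [258, 220, 13, 13, 128])]
top blue [([253.8, 201.6], [247, 195, 14, 14, 145])]
top purple [([253.3, 248.8], [247, 243, 14, 13, 139])]
top yellow [([336.0, 226.1], [332, 222, 9, 9, 71])]
top red [([353.6, 166.9], [348, 161, 13, 12, 112]), ([354.7, 221.2], [350, 217, 10, 10, 72])]
```

```bash
python3 - <<'E'
from h import *
P={"orange":((359.4,180.1),(207,201.5)),"bgreen":((192.1,252.7),(372.9,216.6)),"byel":((229.2,232.7),(336,226.1)),"bred":((211,242.1),(354.7,221.2)),"cgreen":((297.6,188.1),(263.9,225.9)),"blue":((318.5,192.9),(253.8,201.6)),"purple":((295.6,167.1),(253.3,248.8))}
for k,(s,t) in P.items():
    p,e=tri(ray("scene",s),ray("top",t)); print(k,p.round(4),round(e,4))
o=get_obs(); M=R.from_rotvec(o["tcp_rot"]).as_matrix(); print(M.round(3))
for k in("orange","bgreen"):
    p,_=tri(ray("scene",P[k][0]),ray("top",P[k][1])); print(k,(M.T@(p-o["tool_pos"])*100).round(2))
E
```

```text
orange [0.6096 0.2142 0.1535] 0.0015
bgreen [ 0.5948 -0.2815  0.0473] 0.0012
byel [ 0.5623 -0.1668  0.0472] 0.0006
bred [ 0.5788 -0.2245  0.049 ] 0.0003
cgreen [0.5469 0.0501 0.1288] 0.0011
blue [0.6131 0.0801 0.1522] 0.0013
purple [0.4788 0.076  0.1495] 0.001
[[-0.936  0.352 -0.001]
 [ 0.352  0.936 -0.002]
 [-0.    -0.002 -1.   ]]
orange [-49.52 -23.42   7.74]
bgreen [-65.58 -70.32  18.44]
```

send_rows([
  [[-4,-2,0,0,1],[-8,-4,0,0,1],[-12,-6,0,0,1],[-16,-8,0,0,1],[-20,-9,0,0,1],[-24,-11,0,0,1],[-28,-13,0,0,1],[-32,-15,0,0,1],[-36,-17,0,0,1],[-40,-18,0,0,1]],
])

```text
clock: 1.1
tool_pos: [0.5405, 0.2962, 0.231]
tcp_rot: [-0.564, -3.09, 0.003]
contact_force: [-0.5, 0.7, -0.5]
finger_gap: -0.0001
gripper_force: 0.0
```

send_rows([
  [[-4,-2,0,0,1],[-8,-4,0,0,1],[-11,-5,0,0,1],[-12.5,-5.4,0,0,1],[-12.5,-5.4,0,0,1],[-12.5,-5.4,0,0,1],[-12.5,-5.4,0,0,1],[-12.5,-5.4,0,0,1]],
])

```text
clock: 1.9
tool_pos: [0.6365, 0.2067, 0.2314]
tcp_rot: [-0.557, -3.091, -0.001]
contact_force: [-0.7, -0.1, -0.5]
finger_gap: -0.0002
gripper_force: 0.0
```

```bash
python3 - <<'E'
from h import *
o=get_obs(); im=grab_frame("wrist"); cv2.imwrite("pics/w1.png",im)
print(o["clock"],o["tool_pos"],o["tcp_rot"],o["contact_force"],o["finger_gap"])
M=R.from_rotvec(o["tcp_rot"]).as_matrix()
for uv,st in blobs(im,"orange",100):
    for z in(.152,.156,.16):
        p=plane("wrist",uv,z,o); print(uv,st,p.round(4),(M.T@(p-o["tool_pos"])*100).round(2))
E
```

```text
1.9 [0.63650484 0.20673574 0.23141567] [-5.57222104e-01 -3.09085548e+00 -1.25037125e-03] [-0.74183844 -0.08237157 -0.5054486 ] -0.00020688543773745362
[280.5, 178.5] [247, 152, 61, 59, 2230] [0.6098 0.2176 0.152 ] [2.87 0.08 7.94]
[280.5, 178.5] [247, 152, 61, 59, 2230] [0.6092 0.2178 0.156 ] [2.94 0.08 7.54]
[280.5, 178.5] [247, 152, 61, 59, 2230] [0.6085 0.218  0.16  ] [3.01 0.08 7.14]
```

View pics/w1.png

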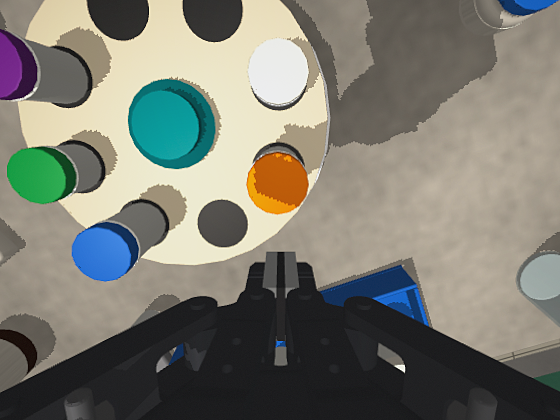

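The wrist view shows the orange cap raised at (279,182), with white at (278,72) and blue at (105,252). The shut fingers are at (282,260). I'll centre over the cap, then descend.

send_rows([
  [[1.5,0,0,0,1],[2.9,0,1.5,0,1],[2.9,0,4,0,1],[2.9,0,5.5,0,1],[2.9,0,6.4,0,1],[2.9,0,6.4,0,1],[2.9,0,6.4,0,1],[2.9,0,6.4,0,1]],
])

```text
clock: 2.75
tool_pos: [0.6114, 0.2151, 0.1684]
tcp_rot: [0.562, 3.089, 0.002]
contact_force: [1.0, -0.0, -0.5]
finger_gap: -0.0001
gripper_force: 0.0
```

send_rows([
  [[0,0,0.2,0,1],[0,0,0.4,0,1],[0,0,0.6,0,1],[0,0,0.8,0,1],[0,0,1.0,0,1],[0,0,1.2,0,1],[0,0,1.4,0,1],[0,0,1.6,0,1],[0,0,1.8,0,1],[0,0,1.8,0,1]],
])

```text
clock: 3.75
tool_pos: [0.6107, 0.2147, 0.1489]
tcp_rot: [-0.562, -3.091, 0.0]
contact_force: [0.0, 0.0, 0.3]
finger_gap: -0.0001
gripper_force: 0.3
```

send_rows([
  [[0,0,0.2,0,1],[0,0,0.4,0,1],[0,0,0.6,0,1],[0,0,0.7,0,1]],
])

```text
clock: 4.15
tool_pos: [0.6107, 0.2147, 0.1421]
tcp_rot: [0.562, 3.091, -0.0]
contact_force: [-1.8, -0.3, 3.4]
finger_gap: 0.0002
gripper_force: 1.7
```

send_rows([
  [[0,0,0.2,0,1],[0,0,0.4,0,1],[0,0,0.5,0,1],[0,0,0.5,0,1]],
])

```text
clock: 4.55
tool_pos: [0.6107, 0.2147, 0.137]
tcp_rot: [-0.562, -3.091, 0.0]
contact_force: [0.1, -0.4, 1.0]
finger_gap: -0.0003
gripper_force: 0.4
```

send_rows([
  [[0,0,0.1,0,1],[0,0,0.2,0,1]],
])

```text
clock: 4.75
tool_pos: [0.6107, 0.2147, 0.1353]
tcp_rot: [0.562, 3.091, 0.0]
contact_force: [-1.3, -0.6, 3.4]
finger_gap: 0.0002
gripper_force: 1.7
```

send_rows([
  [[0,0,0.1,0,1],[0,0,0.1,0,1]],
])

```text
clock: 4.95
tool_pos: [0.6108, 0.2148, 0.1351]
tcp_rot: [0.562, 3.091, 0.0]
contact_force: [-2.1, -0.7, 8.5]
finger_gap: -0.0002
gripper_force: 3.9
```

send_rows([
  [[0,0,-0.5,0,1],[0,0,-2,0,1],[0,0,-5,0,1],[0,0,-8,0,1],[0,0,-11,0,1],[0,0,-11,0,1]],
])

```text
clock: 5.55
tool_pos: [0.6136, 0.2158, 0.25]
tcp_rot: [0.561, 3.083, 0.008]
contact_force: [0.3, 0.2, 0.5]
finger_gap: -0.0002
gripper_force: 0.0
```

```bash
python3 - <<'E'
from h import *
o=get_obs(); print(o["clock"],o["tool_pos"],o["tcp_rot"],o["contact_force"])
M=R.from_rotvec(o["tcp_rot"]).as_matrix()
p,e=tri(ray("scene",(234,253.7)),ray("top",(353.6,166.9))); print("bottle",p,e)
print("shift",(M.T@(np.array([.5948,-.2815,.06])-o["tool_pos"])*100).round(2))
im=grab_frame("scene"); b=[b for b in blobs(im,"orange") if 340<b[0][0]<380]; print(b)
if b: print([plane("scene",b[0][0],z).round(4) for z in(.128,.153)])
cv2.imwrite("pics/s2.png",cv2.resize(im[140:240,250:400],None,fx=4,fy=4))
E
```

```text
5.55 [0.61361362 0.21578813 0.24997149] [0.56074211 3.08259767 0.00810909] [0.33868657 0.19757111 0.53883505]
bottle [ 0.72469157 -0.20587109  0.14382709] 0.00044289851047131593
shift [-15.61 -47.33  18.8 ]
[([358.0, 186.6], [351, 181, 15, 12, 145])]
[array([0.6079, 0.2159, 0.128 ]), array([0.6328, 0.1957, 0.153 ])]
```

View pics/s2.png

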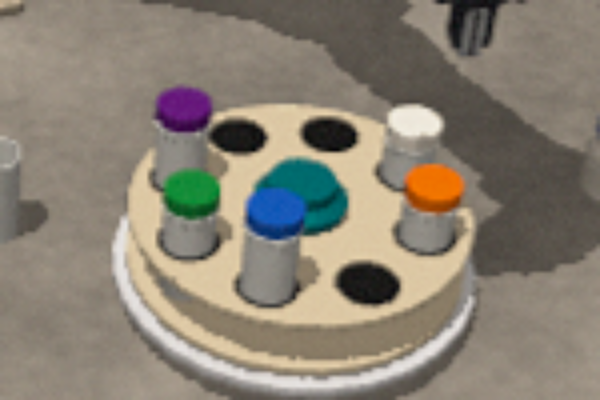

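The crop shows the orange cup (433,190) now low like the white and green ones: home. I'll move over to the console next.

send_rows([
  [[-1.5,-4,0,0,1],[-3,-8,0,0,1],[-4.5,-12,0,0,1],[-6,-16,0,0,1],[-7.5,-20,0,0,1],[-9,-24,0,0,1],[-11,-28,0,0,1],[-12.5,-32,0,0,1],[-14,-36,0,0,1],[-16,-40,0,0,1]],
])

```text
clock: 6.6
tool_pos: [0.6185, -0.2172, 0.2435]
tcp_rot: [-0.561, -3.089, -0.001]
contact_force: [0.8, -0.5, -0.8]
finger_gap: 0.0
gripper_force: 0.0
```

send_rows([
  [[-1,-3,0,0,1],[-2,-6,1,0,1],[-2.5,-7.3,3,0,1],[-2.5,-7.3,5,0,1],[-2.5,-7.3,6,0,1],[-2.5,-7.3,6,0,1],[-2.5,-7.3,6,0,1],[-2.5,-7.3,6,0,1]],
])

```text
clock: 7.4
tool_pos: [0.6182, -0.2928, 0.1855]
tcp_rot: [0.56, 3.089, -0.0]
contact_force: [0.4, 0.2, 0.2]
finger_gap: -0.0004
gripper_force: 0.0
```

```bash
python3 - <<'E'
from h import *
o=get_obs(); im=grab_frame("wrist"); cv2.imwrite("pics/w3.png",im)
print(o["clock"],o["tool_pos"],o["tcp_rot"],o["contact_force"])
M=R.from_rotvec(o["tcp_rot"]).as_matrix()
for uv,st in blobs(im,"green",200):
    for z in(.044,.048):
        p=plane("wrist",uv,z,o); print(uv,st,p.round(4),(M.T@(p-o["tool_pos"])*100).round(2))
    q,e=tri(ray("wrist",uv,o),ray("top",(372.9,216.6))); print(q,e)
E
```

```text
7.4 [ 0.61816585 -0.2927779   0.18546697] [ 5.60350616e-01  3.08931589e+00 -4.50262157e-04] [0.43939528 0.23914659 0.21929152]
[283.3, 171.2] [268, 155, 32, 33, 811] [ 0.5966 -0.2812  0.044 ] [ 2.45  0.33 14.14]
[283.3, 171.2] [268, 155, 32, 33, 811] [ 0.5961 -0.281   0.048 ] [ 2.51  0.32 13.74]
[ 0.59573224 -0.28114982  0.04621277] 0.0011635780159308066
```

View pics/w3.png

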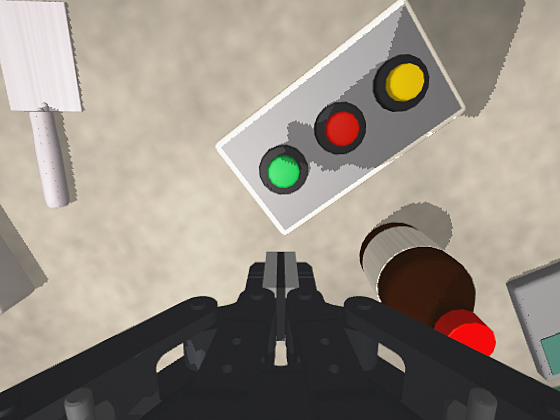

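The view shows the green button at (283,171), red at (343,128), yellow at (405,83) and the bottle well to the right. I'll centre over the green button and descend to just above it.

send_rows([
  [[1.5,0.3,2,0,1],[2.5,0.3,5,0,1],[2.5,0.3,9,0,1],[2.5,0.3,11.5,0,1],[2.5,0.3,12.6,0,1],[2.5,0.3,12.6,0,1],[2.5,0.3,12.6,0,1],[2.5,0.3,12.6,0,1]],
])

```text
clock: 8.25
tool_pos: [0.5963, -0.2821, 0.0602]
tcp_rot: [0.561, 3.088, -0.001]
contact_force: [-0.3, -0.0, 0.4]
finger_gap: -0.0005
gripper_force: 0.0
```

send_rows([
  [[0,0,0.2,0,1],[0,0,0.4,0,1],[0,0,0.6,0,1],[0,0,0.8,0,1],[0,0,1.0,0,1],[0,0,1.0,0,1]],
])

```text
clock: 8.85
tool_pos: [0.5951, -0.2815, 0.0483]
tcp_rot: [0.562, 3.091, 0.0]
contact_force: [0.1, -0.1, 3.7]
finger_gap: 0.0001
gripper_force: 1.8
```

send_rows([
  [[0,0,0.1,0,1],[0,0,0.2,0,1],[0,0,0.2,0,1]],
])

```text
clock: 9.15
tool_pos: [0.5951, -0.2816, 0.0464]
tcp_rot: [0.562, 3.091, -0.0]
contact_force: [-0.9, 1.2, 4.4]
finger_gap: -0.0001
gripper_force: 2.3
```

send_rows([
  [[0,0,0.1,0,1],[0,0,0.2,0,1],[0,0,0.2,0,1]],
])

```text
clock: 9.45
tool_pos: [0.5951, -0.2816, 0.046]
tcp_rot: [0.562, 3.09, -0.0]
contact_force: [-2.6, 2.1, 15.0]
finger_gap: -0.0001
gripper_force: 7.2
```

send_rows([
  [[0,0,-0.5,0,1],[0,0,-0.5,0,1]],
])

```text
clock: 9.65
tool_pos: [0.5953, -0.2816, 0.0498]
tcp_rot: [0.562, 3.09, -0.0]
contact_force: [-0.1, 0.6, 2.8]
finger_gap: -0.0
gripper_force: 1.3
```

send_rows([
  [[0,0,-0.2,0,1],[0,0,-0.2,0,1]],
])

```text
clock: 9.85
tool_pos: [0.5952, -0.2816, 0.0512]
tcp_rot: [0.562, 3.09, -0.0]
contact_force: [1.4, -0.1, 2.0]
finger_gap: 0.0001
gripper_force: 0.9
```

send_rows([
  [[0,0,-0.1,0,1],[0,0,-0.1,0,1]],
])

```text
clock: 10.05
tool_pos: [0.595, -0.2815, 0.0521]
tcp_rot: [0.562, 3.091, -0.0]
contact_force: [-0.2, -0.3, 1.2]
finger_gap: 0.0001
gripper_force: 0.7
```

send_rows([
  [[0,0,-0.15,0,1],[0,0,-0.15,0,1]],
])

```text
clock: 10.25
tool_pos: [0.5943, -0.2812, 0.0535]
tcp_rot: [-0.562, -3.09, -0.001]
contact_force: [0.1, -0.6, 1.1]
finger_gap: 0.0002
gripper_force: 0.0
```

The button was in contact from about 0.0525 down to the 0.046 stop, so it made its full 6 mm of travel. I'll retreat, check and hand in.

send_rows([
  [[0,0,-2,0,1],[0,0,-6,0,1],[0,0,-10,0,1],[1,0,-14,0,1],[1,0,-16,0,1],[1,0,-16,0,1],[1,0,-16,0,1],[1,0,-16,0,1]],
])

```text
clock: 11.05
tool_pos: [0.5846, -0.2774, 0.2121]
tcp_rot: [-0.561, -3.088, -0.001]
contact_force: [-0.5, -0.3, 0.1]
finger_gap: -0.0
gripper_force: 0.0
```

```bash
python3 - <<'E'
from h import *
o=get_obs(); im=grab_frame("scene"); print(o["clock"],o["tool_pos"],o["contact_force"])
for c in HUE: print(c,[b for b in blobs(im,c) if 180<b[0][0]<400 and 140<b[0][1]<280])
print(finish_job())
E
```

```text
11.05 [ 0.58459792 -0.27741444  0.2121306 ] [-0.49946978 -0.29124236  0.07358263]
orange [([357.9, 186.6], [351, 181, 15, 12, 145])]
green [([297.5, 188.0], [291, 183, 14, 12, 126]), ([192.1, 252.8], [187, 248, 11, 10, 84])]
blue [([318.5, 193.0], [312, 187, 14, 13, 147])]
purple [([295.5, 167.0], [289, 162, 14, 11, 118])]
yellow [([229.1, 232.7], [225, 229, 10, 9, 62])]
red [([211.0, 242.2], [206, 238, 11, 10, 75]), ([234.0, 253.4], [228, 247, 14, 15, 152])]
the job is handed in; nothing more can be done
None
```

I pressed the orange cup home, then pressed the green button to its stop and let it come back up. In the final picture the blue, purple and green cups, the red and yellow buttons and the amber bottle had not moved; I handed the job in after about 11 s and got no verdict back.

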